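# Mesh the blue tube rotor with the drive hub and hold it home

## Robot

A 6-joint arm with a two-finger parallel gripper is mounted at the origin on a cart in front of the work surface, level with it; the furniture and walls round the work are solid. World frame = base frame: x ahead of the robot, y to its left, z up, the work surface at z = 0. Lengths are in m, angles in rad, forces in N, time in s.
With the tool pointing down it reaches from about 0.35 to 0.8 m from the base axis. Payload 7.3 kg.
Tool frame: the origin (TCP) lies between the finger pads; the fingertips stand 25 mm ahead of it and the grasp point (between the pads) lies 6 mm ahead of it; z points along the fingers, y is the direction in which the jaws open and shut (so a half turn about z gives the same grasp; the last joint's range is limited). The gripper opens to 85 mm and grips with 20 to 120 N. Pads are 22 mm wide; open, the fingers measure 114 mm over their backs; the gripper's body (76 mm by 85 mm) begins 54 mm behind the grasp point. The pads swing forward as they close: fully open they stand 13 mm farther back than shut.
Start: joints at [0.996, 0.342, 1.524, -0, 1.275, -0.146], TCP at [0.218, 0.477, 0.256] pointing down, gripper open.
Joint ranges: [-2.53, 2.53], [-0.77, 2.02], [0.04, 2.7], [-1, 4.14], [0.28, 2.66], [-3.11, 3.11]. Speed limits (rad/s): [2.57, 2.57, 3.14, 3.14, 3.14, 3.14].

## Interface

Orientations are given as a unit quaternion [w, x, y, z].
In Python, from bench import get_obs, capture, camera_params, close_job gives the robot as it stands.
- The arm moves only by the tool jog_arm, never from a script. Its argument "moves" is a list that holds one entry, the list of rows, each a list of 7 numbers: the shift along the tool's x, y, z in m, then the turn, a rotation vector about the tool's x, y, z in rad, then the closure, from -1 (fully open) to 1 (shut), so that 0 is half open. A call has 1 to 20 rows; each row is the pose to reach, as a shift and turn from the pose commanded when the call began, along the tool's axes at that moment; what a row does not reach only later rows make up. A row lasts 1/10 s, in which the tool goes at most 50 mm and 8.59 degrees, less where a joint would pass 70% of its speed; a pose out of reach is approached as far as the arm can. A call with a gripper value outside its range is refused whole. The fingers move at their own pace and stop on an object; "force" is the grip in N (left out, the last holds). Time passes only in rows, so rows that repeat a pose let the fingers close. It gives the time, the measured TCP pose, the force and the opening at its end, in the units of the state.
- get_obs(): the state, without advancing time (a new reading comes with each control period).
- capture(name): name is "scene" or "side" or "wrist"; returns the picture (480x640x3 uint8, red, green, blue); there is no depth.
- camera_params(name): a dict with "fx", "fy", "cx", "cy" (pixels), "R" (3x3) and "t" (3): a world point X has camera coordinates R X + t. Camera axes: x right, y down, z forward; pixel columns grow to the right and rows downward; lengths in m; the calibration is good to about 2 mm. A picture is of the moment at which its call begins: read the wrist's pose just before it. camera_params takes no time and is no camera call; for the wrist camera it gives the pose at the moment of the call.
- close_job(): hands the job in, once; it reports no verdict.
The state is a dict: "t": time; "joint_pos": joint angles; "qvel": joint speeds; "joint_torque": joint torques, N m; "position": TCP position; "ee_rot": TCP orientation; "wrist_force": force on the tool from outside, world axes, zero at the start; "ft_torque": the same for the moment, N m; "opening": finger opening in m.
Only numpy, scipy, OpenCV 4.12 (cv2) and the standard library are available. Lean on these libraries where they do the work, as an engineer would, in place of code of your own. Each camera call takes 0.05 s, during which the arm holds its last target.

## Task

Lift the blue rotor out of the white parking block by its wing grip and fit it to the drive: lower its splined stem into the cross-shaped slot of the hub, turning it until the splines mesh, and push it fully home, disc down on the hub, against the ejector spring. The spring would throw it out again, so the program finishes while the gripper is still holding the rotor and pressing it home. Leave the orange rotor, the jar, the beaker and the dish where they are.

Things in the scene. Friction and masses are not known exactly. Their poses are not given: they have to be found in the camera images.
- rotor_blue: Blue tube rotor, loose, 0.11-0.22 kg, upright in one hole of the block. Origin: centre of the disc's underside, z up. Disc 80 mm wide, z 0 to 13 mm. Grey wing grip on top: 44 mm along x, 14 mm thick along y, z 13 to 46 mm (pinch across y from above). Below: steel splined stem 28 mm long, a cross along x and y, 30 mm tip to tip, lobes 8 mm wide, rounded; fits in any quarter turn.
- rotor_orange: The same rotor in orange, in the block's other hole; leave it parked.
- block: Fixed white parking block, 230 (x) x 92 (y) x 40 mm, origin at the centre of its underside, z up. Two round holes 39 mm across, 34 mm deep, at x = -62 and +62 mm; a rotor's disc rests on the block's top, its stem hangs free in the hole at any yaw.
- drive: Fixed drive unit: white box 150 x 150 x 54 mm on feet with a black dial and display on the front (-x), origin at the centre of its underside. The hub stands on its centre, top 91.5 mm above the origin.
- hub: Fixed dark round boss 64 mm wide on the drive, bright insert on top; it does not turn. Origin: centre of its top face, z up. Cross-shaped slot along its x and y, 33 mm tip to tip, 10.4 mm wide, 34 mm deep. Yaw independent of the drive's. Rotor home: disc underside on the hub's top, the two origins meet.
- ejector (a joint): Travel of the brass spring ejector on the hub's axis, in m: 0 = up (its 10 mm wide top lies 12 mm below the hub's top), growing as it is pressed down; 0.016 with a rotor fully home. The spring pushes with 4 N at 0 and about 9 N at 0.016, enough to lift a released rotor.
- jar: Brown jar with blue cap, 56 mm across, 80 mm high, origin at the centre of its underside; leave alone.
- beaker: Small empty glass beaker, 57 x 66 x 71 mm, origin at the centre of its underside; leave alone.
- petri: Petri dish, 94 mm across, 15 mm high, origin at the centre of its underside; leave alone.
Mind the look-alikes: they are no part of the job. Leave any green look-alike of the rotor_blue alone.

How it is judged:
By the outcome, as a careful person would: the job done as asked, in the order asked, and still so for the second after the job is handed in, while the arm keeps its last pose, push and grip.
It also fails if it takes over 48 s, if anything falls off the work surface, if the arm or the gripper's body presses on something with over 40 N, if the wrist force passes 120 N, or if a joint passes its speed limit or range.

## Working session

There is one attempt and no reset: what is moved stays moved. The work goes in short steps, Python scripts to look and compute and a tool call to move; the robot and the scene stay as the last step left them, time stands still between calls to the robot, and variables do not carry over. Pictures are saved under pics/ and viewed, and the job is handed in when it is done.

Besides the shell and the picture viewer there is one more tool, called as a command line: name --argument value ..., lists and objects as JSON in quotes. jog_arm: Moves the arm, as the interface text tells. Its arguments: {"type":"object","properties":{"moves":{"type":"array","items":{"type":"array","items":{"type":"array","items":{"type":"number"}}}},"force":{"type":"number"}},"required":["moves"]}

```bash
mkdir -p pics; ls; python3 - <<'E'
from bench import *
import cv2
o=get_obs();print(o)
for n in ["scene","side","wrist"]:
    p=camera_params(n);print(n,p)
    cv2.imwrite(f"pics/{n}0.png",capture(n)[:,:,::-1])
E
```

```text
pics
{'t': 0.0, 'joint_pos': array([ 9.95980192e-01,  3.42685404e-01,  1.52503174e+00,  4.41149236e-06,
        1.27539846e+00, -1.45969187e-01]), 'qvel': array([ 0.00030478,  0.00110487, -0.00118732,  0.00168272, -0.00015856,
       -0.00151093]), 'joint_torque': array([-1.00430654e-03, -4.33677042e+01, -2.46011603e+01, -2.58062946e-04,
        7.82230898e-03,  1.43360080e-05]), 'position': array([0.21806751, 0.47716186, 0.25564016]), 'ee_rot': array([-2.70500611e-04,  2.12784708e-01,  9.77098812e-01, -7.11808931e-04]), 'wrist_force': array([0.25407769, 0.14249606, 0.19538487]), 'ft_torque': array([-0.00509367, -0.02115881, -0.03403373]), 'opening': 0.08544511979884263}
scene {'fx': 439.86113537315566, 'fy': 439.86113537315566, 'cx': 319.4826887242385, 'cy': 238.72566073138418, 'R': array([[ 0.50774734, -0.86136715, -0.01546843],
       [-0.66542859, -0.38071771, -0.64207384],
       [ 0.54717221,  0.33630442, -0.76648673]]), 't': array([-0.08368657,  0.4846193 ,  0.57117826])}
side {'fx': 556.9473321522963, 'fy': 556.9473321522963, 'cx': 309.8965542147154, 'cy': 232.6514394368948, 'R': array([[ 0.99303377, -0.11612891, -0.01995036],
       [-0.09247977, -0.66321596, -0.74269245],
       [ 0.07301666,  0.73936369, -0.66933542]]), 't': array([-0.51944874,  0.25921472,  0.97886683])}
wrist {'fx': 332.5329165425758, 'fy': 332.5329165425758, 'cx': 321.3916168920744, 'cy': 244.4768965393737, 'R': array([[ 0.415831  ,  0.90944123, -0.00111208],
       [ 0.86986896, -0.39737967,  0.29226252],
       [ 0.26535367, -0.12249918, -0.95633748]]), 't': array([-0.52440541, -0.0368003 ,  0.3795088 ])}
```

View pics/scene0.png

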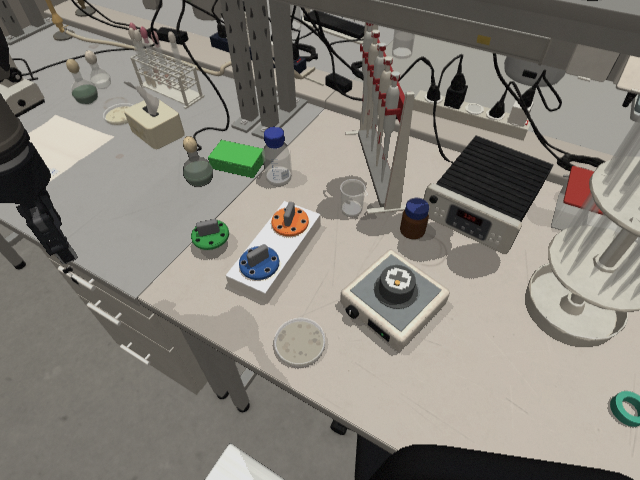

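View pics/side0.png

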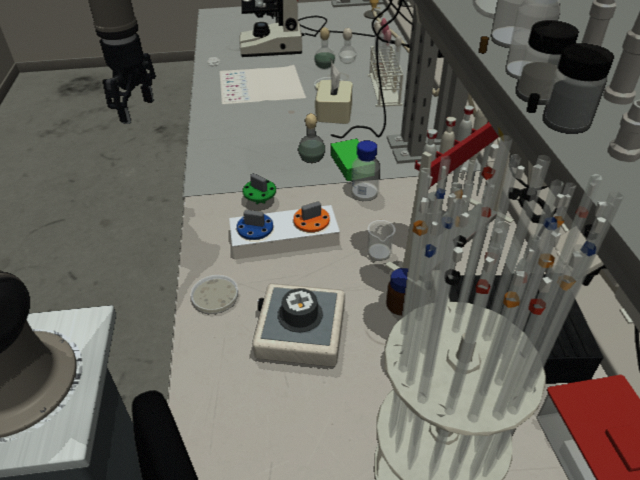

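View pics/wrist0.png

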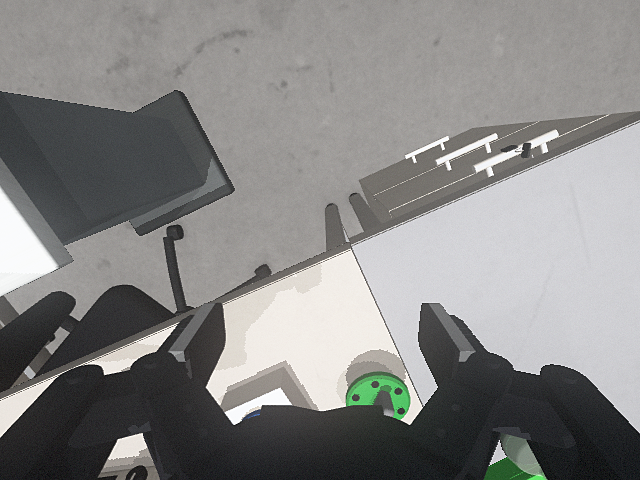

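The blue rotor is at about scene (260,262) and side (254,227). The hub is at scene (397,278) and side (300,303), and the green look-alike is beside the block. I'll measure both from the two views.

```bash
cat > h.py <<'E'
import numpy as np, cv2
from bench import *
def ray(p,uv):
    uv=np.atleast_2d(uv).astype(float)
    d=np.c_[(uv[:,0]-p['cx'])/p['fx'],(uv[:,1]-p['cy'])/p['fy'],np.ones(len(uv))]@p['R']
    return -p['R'].T@p['t'], d
def onz(p,uv,z):
    c,d=ray(p,uv); return c+d*((z-c[2])/d[:,2])[:,None]
def proj(p,X):
    q=np.atleast_2d(X)@p['R'].T+p['t']; return np.c_[p['fx']*q[:,0]/q[:,2]+p['cx'],p['fy']*q[:,1]/q[:,2]+p['cy']]
def tri(ps,uvs):
    A=0;b=0
    for p,u in zip(ps,uvs):
        c,d=ray(p,u); d=d[0]/np.linalg.norm(d); M=np.eye(3)-np.outer(d,d); A=A+M;b=b+M@c
    return np.linalg.solve(A,b)
def blob(m):
    n,l,s,c=cv2.connectedComponentsWithStats(m.astype(np.uint8)); i=1+np.argmax(s[1:,4]); return l==i
E
python3 - <<'E'
from h import *
S=camera_params('scene');D=camera_params('side')
for n,p in(('scene',S),('side',D)):
    im=cv2.imread(f'pics/{n}0.png'); hsv=cv2.cvtColor(im,cv2.COLOR_BGR2HSV)
    m=cv2.inRange(hsv,(100,120,60),(120,255,255))
    box={'scene':(slice(235,290),slice(225,290)),'side':(slice(205,245),slice(225,280))}[n]
    mm=np.zeros_like(m);mm[box]=m[box]
    ys,xs=np.nonzero(blob(mm)); uv=np.c_[xs,ys]
    W=onz(p,uv,0.053)[:,:2]
    c,s,_=cv2.minAreaRect(W.astype(np.float32)*1000); print(n,'disc',c,s, cv2.minEnclosingCircle(W.astype(np.float32)*1000))
    for bx,nm in (((200,120),'t'),):pass
    x0,y0={'scene':(340,245),'side':(250,280)}[n]
    a=cv2.resize(im[y0:y0+90,x0:x0+110],None,fx=5,fy=5,interpolation=cv2.INTER_CUBIC)
    x1,y1={'scene':(215,195),'side':(220,190)}[n]
    b=cv2.resize(im[y1:y1+90,x1:x1+110],None,fx=5,fy=5,interpolation=cv2.INTER_CUBIC)
    cv2.imwrite(f'pics/{n}_hub.png',a);cv2.imwrite(f'pics/{n}_rot.png',b)
print(tri([S,D],[(397,279),(300,302)]))
for z in(0.05,.0915,.1):print(onz(S,(397,279),z),onz(D,(300,302),z))
E
```

```text
scene disc (433.39251708984375, 295.7760314941406) (71.51793670654297, 77.44344329833984) ((436.2844543457031, 298.36590576171875), 40.1521110534668)
side disc (436.5619201660156, 284.18023681640625) (55.66671371459961, 76.73959350585938) ((438.80694580078125, 292.18548583984375), 38.888004302978516)
[0.51219467 0.03947931 0.08524691]
[[0.53753976 0.04641851 0.05      ]] [[0.51367558 0.06909822 0.05      ]]
[[0.50868402 0.03891818 0.0915    ]] [[0.5112854 0.0331906 0.0915   ]]
[[0.50277381 0.03738197 0.1       ]] [[0.51079584 0.02583603 0.1       ]]
```

```bash
python3 -c "
import cv2,numpy as np
a=[cv2.imread(f'pics/{n}.png') for n in('scene_hub','side_hub','scene_rot','side_rot')]
m=np.vstack([np.hstack(a[:2]),np.hstack(a[2:])]);cv2.imwrite('pics/m.png',cv2.resize(m,(720,590)))"
```

```text
(no output)
```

View pics/m.png

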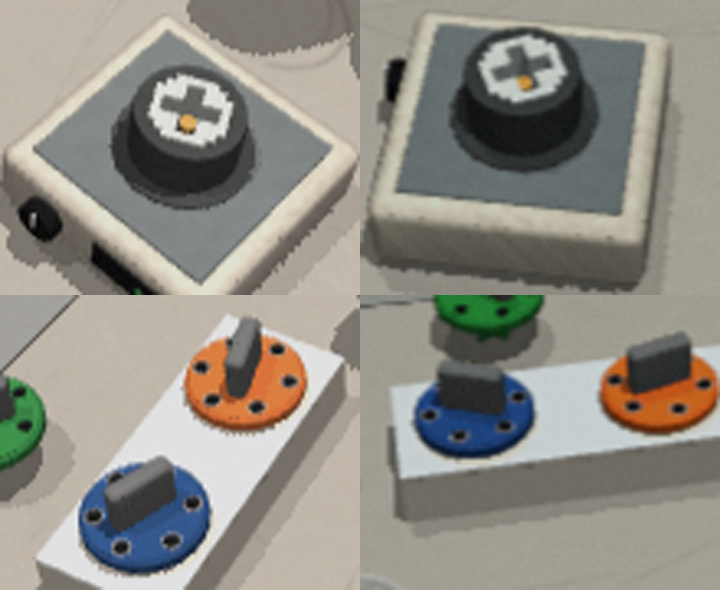

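```bash
cat >> h.py <<'E'
from scipy.spatial.transform import Rotation as Ro
def tool(o=None):
    o=o or get_obs(); q=o['ee_rot']; return np.array(o['position']),Ro.from_quat([q[1],q[2],q[3],q[0]]).as_matrix()
E
python3 - <<'E'
from h import *
P,R=tool(); w=camera_params('wrist'); c=-w['R'].T@w['t']
print(R.round(3)); print('cam in tool',R.T@(c-P)); print('fwd in tool',(w['R']@R).round(3))
# point seen at (320,200) on plane z, in tool frame
for z in (.086,.0915): 
    X=onz(w,(320,200),z)[0]; print(X,R.T@(X-P))
E
```

```text
[[-0.909  0.416 -0.001]
 [ 0.416  0.909 -0.001]
 [ 0.    -0.001 -1.   ]]
cam in tool [ 7.56473882e-02 -2.47217240e-05 -1.17404176e-01]
fwd in tool [[-0.     1.    -0.   ]
 [-0.956 -0.    -0.292]
 [-0.292  0.     0.956]]
[0.19191355 0.48775547 0.086     ] [ 0.02817154 -0.00116154  0.16979112]
[0.19109918 0.48815863 0.0915    ] [ 0.02908072 -0.00113977  0.16429124]
```

```bash
python3 - <<'E'
from h import *
S=camera_params('scene');D=camera_params('side')
a=onz(D,[(244.8,211.3),(262.8,214.4)],.086);print(a,np.degrees(np.arctan2(*(a[1]-a[0])[[1,0]])),np.linalg.norm(a[1]-a[0]))
f=.3056
b=onz(S,[(215+108*f,195+(498-295)*f),(215+170*f,195+(462-295)*f)],.086);print(b,np.degrees(np.arctan2(*(b[1]-b[0])[[1,0]])),np.linalg.norm(b[1]-b[0]))
print('green',onz(D,(260,189),.05))
P,R=tool()
for t in(-15,-10,-5):
  th=np.radians(t); x=-np.array([np.cos(th),np.sin(th),0]); goal=np.array([.436,.297,.25])-.03*x
  print(t,'shift',R.T@(goal-P),'turn',np.degrees(np.arctan2(x@R[:,1],x@R[:,0])))
E
```

```text
[[0.42184441 0.30373328 0.086     ]
 [0.45907208 0.28823504 0.086     ]] -22.602434370254585 0.040324860973528595
[[0.41809189 0.30561958 0.086     ]
 [0.45822101 0.28973048 0.086     ]] -21.601046825807565 0.04316027993640989
green [[0.45708666 0.42381522 0.05      ]]
-15 shift [-0.30268511 -0.06835793  0.00581307] turn -9.569012028226492
-10 shift [-0.30213788 -0.06579862  0.00581023] turn -14.569009503847933
-5 shift [-0.30136968 -0.06329674  0.0058075 ] turn -19.56900739363491
```

jog_arm --moves '[[[-0.05,-0.012,0,0,0,-0.02,-1],[-0.1,-0.024,0,0,0,-0.045,-1],[-0.15,-0.036,0,0,0,-0.045,-1],[-0.2,-0.048,0,0,0,-0.045,-1],[-0.25,-0.06,0,0,0,-0.045,-1],[-0.29,-0.07,0,0,0,-0.045,-1],[-0.303,-0.072,0.005,0,0,-0.045,-1],[-0.303,-0.072,0.005,0,0,-0.045,-1],[-0.303,-0.072,0.005,0,0,-0.045,-1],[-0.303,-0.072,0.005,0,0,-0.045,-1],[-0.303,-0.072,0.005,0,0,-0.045,-1]]]'

```text
t: 1.25
position: [0.4628, 0.2872, 0.2516]
ee_rot: [0.0, 0.19, 0.982, 0.0]
wrist_force: [0.2, -0.1, 0.3]
opening: 0.0853
```

```bash
python3 - <<'E'
from h import *
import pickle
o=get_obs();p=camera_params('wrist');im=capture('wrist')[:,:,::-1];cv2.imwrite('pics/w1.png',im)
pickle.dump((o,p),open('w1.pkl','wb'));print(o['qvel'],tool(o))
E
```

```text
[-0.00327953  0.00151692 -0.00211668 -0.00106193 -0.00184312 -0.00303058] (array([0.46279635, 0.28724211, 0.2516276 ]), array([[-9.28095667e-01,  3.72341778e-01,  1.81199605e-04],
       [ 3.72341822e-01,  9.28095588e-01,  3.83874831e-04],
       [-2.52379162e-05,  4.23740759e-04, -9.99999910e-01]]))
```

View pics/w1.png

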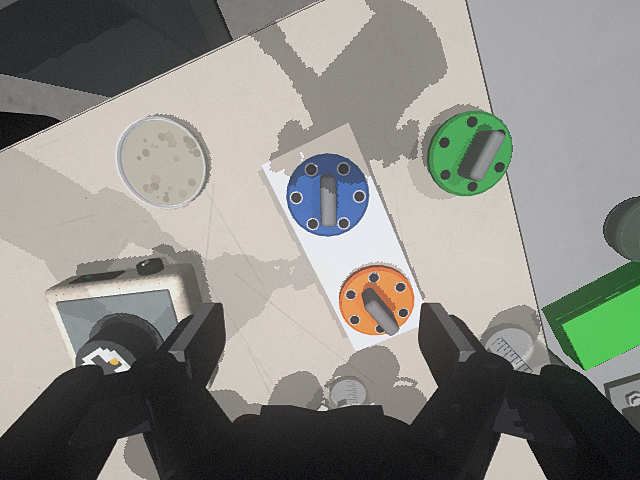

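The blue disc is centred at about (328,195), with its wing running nearly vertical in the image. Orange is at (377,300) and green at (470,153). The hub is partly hidden at (107,357).

```bash
python3 - <<'E'
from h import *
import pickle
o,p=pickle.load(open('w1.pkl','rb'));im=cv2.imread('pics/w1.png');hsv=cv2.cvtColor(im,cv2.COLOR_BGR2HSV)
m=cv2.inRange(hsv,(100,110,40),(125,255,255));mm=np.zeros_like(m);mm[140:250,270:390]=m[140:250,270:390]
b=blob(mm);ys,xs=np.nonzero(b)
W=onz(p,np.c_[xs,ys],.053)[:,:2].astype(np.float32)
hull=cv2.convexHull(W*1000); print('disc',cv2.minEnclosingCircle(W*1000),cv2.fitEllipse(hull))
cv2.imwrite('pics/c1.png',cv2.resize(im[145:245,280:380],None,fx=6,fy=6,interpolation=cv2.INTER_CUBIC))
# wing grey: low saturation within the disc, bright (shaded sides darker)
g=np.zeros_like(m);g[160:232,312:345]=(cv2.inRange(hsv,(0,0,60),(180,70,200)))[160:232,312:345]
b=blob(g);ys,xs=np.nonzero(b);print(xs.min(),xs.max(),ys.min(),ys.max())
V=onz(p,np.c_[xs,ys],.086)[:,:2].astype(np.float32)*1000
print(cv2.minAreaRect(V))
c=V.mean(0);_,_,vt=np.linalg.svd(V-c,full_matrices=False);print(c,np.degrees(np.arctan2(vt[0,1],vt[0,0])))
E
```

```text
disc ((439.7193908691406, 302.5923767089844), 39.196102142333984) ((439.5919494628906, 302.6239318847656), (77.6556625366211, 77.85031127929688), 92.3507308959961)
320 336 174 226
((438.6506042480469, 303.1849060058594), (13.667579650878906, 44.77928924560547), 68.87178802490234)
[438.01578 303.19717] -20.194374
```

View pics/c1.png

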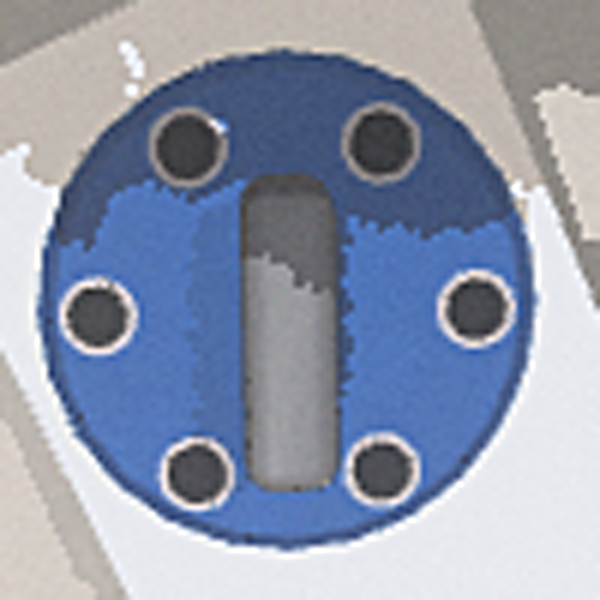

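```bash
python3 - <<'E'
from h import *
P,R=tool(); goal=np.array([.511,.037,.25])-.03*R[:,0]
print(R.T@(goal-P))
E
```

```text
[-0.16773696 -0.21417748  0.00157137]
```

jog_arm --moves '[[[-0.03,-0.036,0,0,0,0,-1],[-0.06,-0.072,0,0,0,0,-1],[-0.09,-0.11,0,0,0,0,-1],[-0.12,-0.15,0,0,0,0,-1],[-0.15,-0.19,0,0,0,0,-1],[-0.168,-0.214,0,0,0,0,-1],[-0.168,-0.214,0,0,0,0,-1],[-0.168,-0.214,0,0,0,0,-1],[-0.168,-0.214,0,0,0,0,-1],[-0.168,-0.214,0,0,0,0,-1],[-0.168,-0.214,0,0,0,0,-1]]]'

```text
t: 2.4
position: [0.5393, 0.0259, 0.2514]
ee_rot: [0.0, 0.19, 0.982, 0.0]
wrist_force: [-0.7, 0.0, 0.0]
opening: 0.0852
```

```bash
python3 - <<'E'
from h import *
import pickle
o=get_obs();p=camera_params('wrist');im=capture('wrist')[:,:,::-1];cv2.imwrite('pics/w2.png',im)
pickle.dump((o,p),open('w2.pkl','wb'));print(o['qvel'],tool(o))
u,v=proj(p,[.511,.037,.0915])[0].astype(int);print(u,v)
cv2.imwrite('pics/c2.png',cv2.resize(im[v-60:v+60,u-60:u+60],None,fx=5,fy=5,interpolation=cv2.INTER_CUBIC))
E
```

```text
[-7.10185923e-03  7.44671749e-04 -2.54804397e-03 -6.57420318e-04
  4.50614045e-05 -1.38002777e-03] (array([0.53933929, 0.02592238, 0.25141937]), array([[-9.27959922e-01,  3.72679974e-01,  1.41931368e-04],
       [ 3.72679996e-01,  9.27959906e-01,  1.82758213e-04],
       [-6.35962926e-05,  2.22487278e-04, -9.99999973e-01]]))
320 199
```

View pics/w2.png

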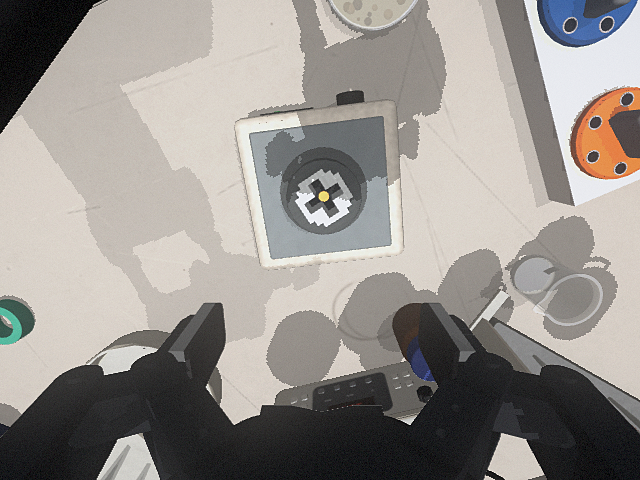

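View pics/c2.png

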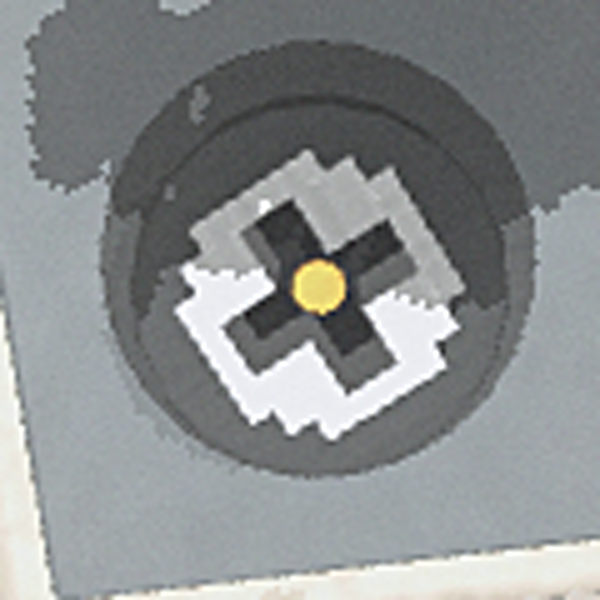

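The cross slot is clearly visible, centred at about (320,199) in the wrist image and turned roughly 30° in the view. The brass ejector is at its centre.

```bash
python3 - <<'E'
from h import *
import pickle
o,p=pickle.load(open('w2.pkl','rb'));im=cv2.imread('pics/w2.png');g=cv2.cvtColor(im,cv2.COLOR_BGR2GRAY)
x0,y0=260,139
c=cv2.resize(g[y0:y0+120,x0:x0+120],None,fx=5,fy=5,interpolation=cv2.INTER_LINEAR)
ins=(c>125).astype(np.uint8)
rr=np.hypot(*(np.indices(c.shape)-np.array([290,320])[:,None,None]))
ins[rr>165]=0
ins=blob(ins).astype(np.uint8)
hull=cv2.convexHull(cv2.findNonZero(ins)); H=np.zeros_like(c);cv2.fillConvexPoly(H,hull,1)
slot=((H==1)&(ins==0)).astype(np.uint8); slot=cv2.morphologyEx(slot,cv2.MORPH_OPEN,np.ones((15,15)));slot=blob(slot)
cv2.imwrite('pics/slot.png',np.dstack([c,c,np.maximum(c,slot.astype(np.uint8)*200)]))
ys,xs=np.nonzero(slot); uv=np.c_[(xs+.5)/5-.5+x0,(ys+.5)/5-.5+y0]
W=onz(p,uv,.0915)[:,:2]*1000
cen=W.mean(0);d=W-cen;r=np.hypot(*d.T);a=np.arctan2(d[:,1],d[:,0])
k=r>9; yaw=np.degrees(np.angle(np.sum(r[k]*np.exp(4j*a[k])))/4)
print('area',len(W),cen,'yaw mod90',yaw, 'arm reach',[np.percentile(r[(np.abs((np.degrees(a)-yaw-90*i+180)%360-180)<12)],99) for i in range(4)])
print(cv2.minAreaRect(W.astype(np.float32)))
ha=[onz(p,((hx+.5)/5-.5+x0,(hy+.5)/5-.5+y0),.0915)[0,:2]*1000 for hx,hy in hull[:,0]]
print('insert',cv2.minAreaRect(np.array(ha,np.float32)))
# hub rim circle at top plane: dark ring? 
print('brass',onz(p,(x0+320/5,y0+287/5),.0795))
P,R=tool(o);t=np.degrees(np.arctan2(R[1,0],R[0,0]));print('tool x yaw',t,'mod90',t%90)
E
```

```text
area 19324 [510.47711682  39.51313141] yaw mod90 11.13114664897834 arm reach [np.float64(16.61000285068068), np.float64(16.247715892308268), np.float64(16.109416491451785), np.float64(16.50163298954299)]
((510.8245849609375, 39.686622619628906), (28.387588500976562, 28.205581665039062), 57.08488845825195)
insert ((511.37353515625, 39.05881881713867), (43.87952423095703, 43.93460464477539), 11.192419052124023)
brass [[0.51152793 0.03968317 0.0795    ]]
tool x yaw 158.11900513365396 mod90 68.11900513365396
```

View pics/slot.png

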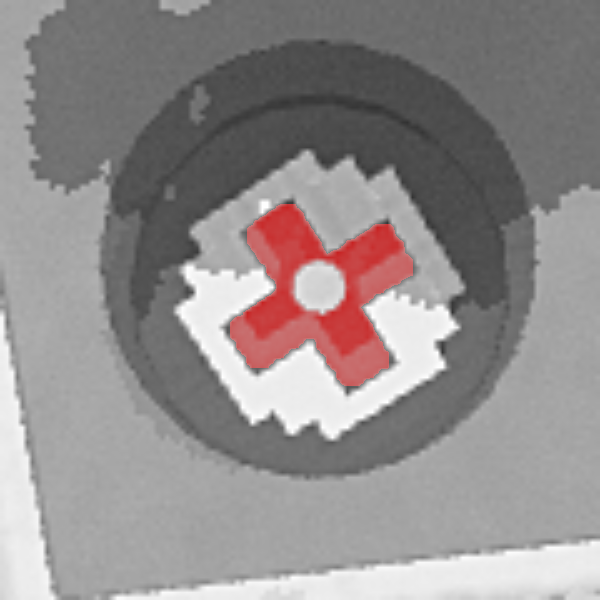

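```bash
python3 - <<'E'
from h import *
P,R=tool(); print(R.T@(np.array([.439,.303,.25])-P),R.T@(np.array([.439,.303,.081])-P),get_obs()['joint_pos'])
E
```

```text
[0.19655853 0.21985078 0.0014261 ] [0.19657538 0.21981918 0.1704261 ] [-9.44159121e-02  3.73301707e-01  1.49099784e+00  1.57759748e-04
  1.27714445e+00 -1.28309413e+00]
```

jog_arm --moves '[[[0.03,0.034,0,0,0,0,-1],[0.06,0.068,0,0,0,0,-1],[0.09,0.102,0,0,0,0,-1],[0.12,0.136,0,0,0,0,-1],[0.15,0.17,0,0,0,0,-1],[0.18,0.204,0,0,0,-0.014,-1],[0.197,0.22,0,0,0,-0.014,-1],[0.197,0.22,0.03,0,0,-0.014,-1],[0.197,0.22,0.06,0,0,-0.014,-1],[0.197,0.22,0.09,0,0,-0.014,-1],[0.197,0.22,0.11,0,0,-0.014,-1],[0.197,0.22,0.12,0,0,-0.014,-1],[0.197,0.22,0.12,0,0,-0.014,-1],[0.197,0.22,0.12,0,0,-0.014,-1]]]'

```text
t: 3.85
position: [0.4397, 0.3029, 0.1322]
ee_rot: [0.001, 0.184, 0.983, 0.0]
wrist_force: [-0.6, 0.4, 0.7]
opening: 0.0854
```

```bash
python3 - <<'E'
from h import *
P,R=tool(); print(P,R.T@(np.array([.439,.303,.081])-P),np.degrees(np.arctan2(R[1,0],R[0,0])))
cv2.imwrite('pics/w3.png',capture('wrist')[:,:,::-1])
E
```

```text
[0.43973782 0.30285113 0.13218361] [ 0.00079284 -0.00018642  0.05118266] 158.8261986001421
```

View pics/w3.png

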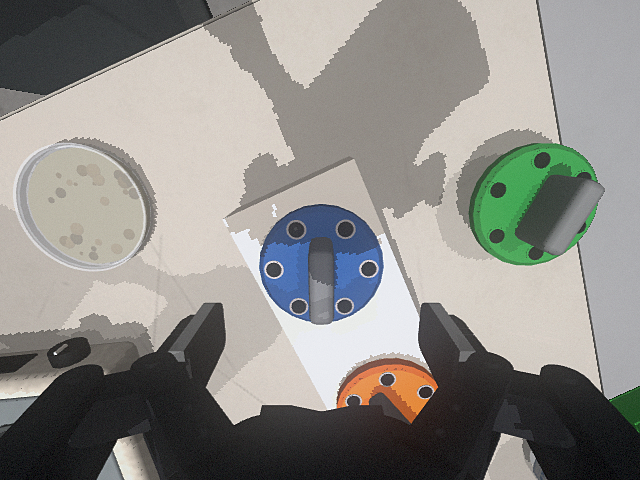

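The wing is centred between the fingers at u≈321 and lies parallel to the pads. The fingers are clear of the orange and green rotors, so I'll go down and grip.

jog_arm --moves '[[[0.001,0,0.02,0,0,0,-1],[0.001,0,0.04,0,0,0,-1],[0.001,0,0.051,0,0,0,-1],[0.001,0,0.051,0,0,0,-1],[0.001,0,0.051,0,0,0,0],[0.001,0,0.051,0,0,0,0.3],[0.001,0,0.051,0,0,0,0.6],[0.001,0,0.051,0,0,0,1],[0.001,0,0.051,0,0,0,1],[0.001,0,0.051,0,0,0,1],[0.001,0,0.051,0,0,0,1],[0.001,0,0.051,0,0,0,1],[0.001,0,0.051,0,0,0,1]]]' --force 80

```text
t: 5.2
position: [0.4386, 0.303, 0.0808]
ee_rot: [0.0, 0.184, 0.983, 0.0]
wrist_force: [-1.4, 0.3, 6.2]
opening: 0.0126
```

jog_arm --moves '[[[0,0,-0.01,0,0,0,1],[0,0,-0.02,0,0,0,1],[0,0,-0.04,0,0,0,1],[0,0,-0.07,0,0,0,1],[0,0,-0.1,0,0,0,1],[0,0,-0.12,0,0,0,1],[0,0,-0.12,0,0,0,1],[0,0,-0.12,0,0,0,1],[0,0,-0.12,0,0,0,1]]]' --force 100

```text
t: 6.1
position: [0.4376, 0.3024, 0.1991]
ee_rot: [-0.001, 0.184, 0.983, -0.001]
wrist_force: [-0.0, -0.7, -1.7]
opening: 0.0125
```

```bash
python3 - <<'E'
from h import *
o=get_obs();P,R=tool(o);print(P,o['wrist_force'],o['opening'])
a=capture('side')[:,:,::-1];b=capture('scene')[:,:,::-1];w=capture('wrist')[:,:,::-1];cv2.imwrite('pics/s4.png',np.hstack([cv2.resize(a[100:300,150:350],(400,400)),cv2.resize(b[130:330,180:380],(400,400))]));cv2.imwrite('pics/w4.png',w)
th=np.radians(191.13);x=np.array([np.cos(th),np.sin(th),0])
print(R.T@(np.array([.5107,.0395,.2])-P),'turn',np.arctan2(x@R[:,1],x@R[:,0]))
E
```

```text
[0.43759991 0.30243209 0.19907454] [-0.04254141 -0.70083009 -1.69271293] 0.012487079837741374
[-0.16320898 -0.21872341 -0.00081312] turn -0.5641490610999857
```

View pics/s4.png

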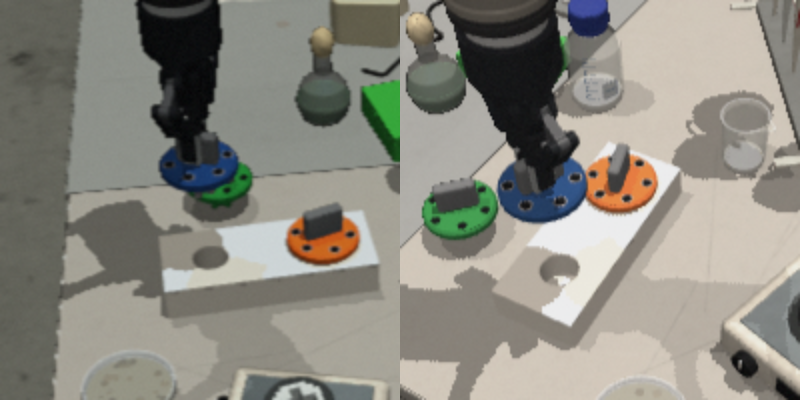

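View pics/w4.png

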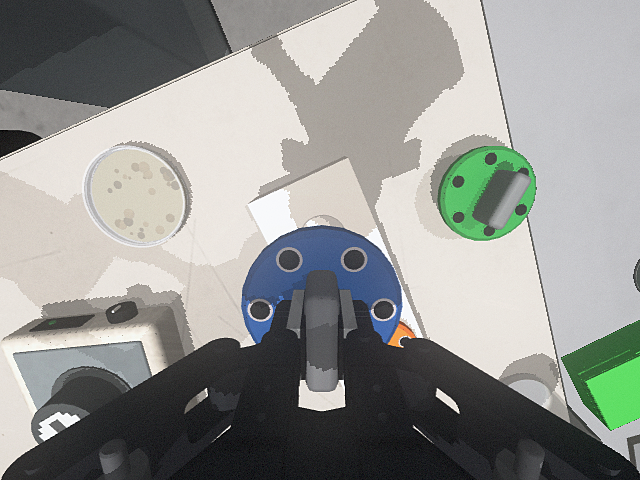

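The rotor is lifted clear and upright, and its hole in the block is empty. Next I'll check its centre in the hand from the visible arc of the disc.

```bash
cat > hand.py <<'E'
from h import *
def inhand(im,p,P,R,dz=-.028):
    hsv=cv2.cvtColor(im,cv2.COLOR_BGR2HSV);m=blob(cv2.inRange(hsv,(100,110,40),(125,255,255)))
    cn=max(cv2.findContours(m.astype(np.uint8),cv2.RETR_EXTERNAL,cv2.CHAIN_APPROX_NONE)[0],key=len)
    h=cv2.convexHull(cn)[:,0].astype(float)
    h=h[h[:,1]<300]
    W=(onz(p,h,P[2]+dz)-P)@R
    from scipy.optimize import least_squares
    r=least_squares(lambda q:np.hypot(W[:,0]-q[0],W[:,1]-q[1])-q[2],[0,0,.04],loss='soft_l1',f_scale=.0005)
    return r.x*1000,len(h),np.abs(r.fun).max()*1000
E
python3 - <<'E'
from hand import *
P,R=tool();print(inhand(cv2.imread('pics/w4.png'),camera_params('wrist'),P,R))
E
```

```text
(array([ 3.91202044,  1.34470788, 34.19565778]), 18, np.float64(5.21555522451693))
```

```bash
python3 - <<'E'
from hand import *
from scipy.optimize import least_squares
P,R=tool();p=camera_params('wrist');im=cv2.imread('pics/w4.png')
hsv=cv2.cvtColor(im,cv2.COLOR_BGR2HSV);m=cv2.inRange(hsv,(100,110,40),(125,255,255))>0
pts=[]
for u in range(255,392,2):
    r=np.nonzero(m[200:300,u])[0]
    if len(r): pts.append((u,200+r[0]-.5))
for v in range(270,305,2):
    r=np.nonzero(m[v,230:420])[0]; pts+= [(230+r[0]-.5,v),(230+r[-1]+.5,v)]
W=(onz(p,np.array(pts),P[2]-.028)-P)@R
for fixr in (0,1):
    f=lambda q:np.hypot(W[:,0]-q[0],W[:,1]-q[1])-(.04 if fixr else q[2])
    r=least_squares(f,[0,0,.04],loss='soft_l1',f_scale=.0005); print(r.x*1000,np.median(np.abs(r.fun))*1000,np.abs(f(r.x)).max()*1000)
E
```

```text
[-0.53694237  0.95107809 37.82283902] 1.1910773756379154 3.47027346787699
[-3.3152984   0.83838029 40.        ] 1.3872586839077383 4.0130753939938355
```

```bash
python3 - <<'E'
from hand import *
import pickle
def holes(im,p,P,R,z,c,box):
    g=cv2.cvtColor(im,cv2.COLOR_BGR2GRAY);hsv=cv2.cvtColor(im,cv2.COLOR_BGR2HSV)
    m=((hsv[...,1]<100)&(g<85)).astype(np.uint8)
    M=np.zeros_like(m);x0,x1,y0,y1=box;M[y0:y1,x0:x1]=m[y0:y1,x0:x1]
    n,l,s,cc=cv2.connectedComponentsWithStats(M)
    for i in range(1,n):
        if s[i,4]>30:
            w=(onz(p,cc[i],z)[0]-c)@R; print(cc[i].round(1),s[i],(w[:2]*1000).round(2))
o,p=pickle.load(open('w1.pkl','rb'));P,R=tool(o)
P2,R2=tool();p2=camera_params('wrist')
print('w1 in tool axes of now, about disc centre')
holes(cv2.imread('pics/w1.png'),p,P,R2,.053,np.array([.4396,.3026,.053]),(285,372,150,240))
print('now');holes(cv2.imread('pics/w4.png'),p2,P2,R2,P2[2]-.028,P2,(245,400,240,325))
print(R2)
E
```

```text
w1 in tool axes of now, about disc centre
[310.7 169.3] [306 164  10  11  83] [ 25.03 -15.09]
[343.2 168.5] [339 164  10  10  81] [25.35 15.09]
[326.2 176.8] [320 174  16  14  58] [17.92 -0.75]
[295.8 197.2] [291 193  10  10  69] [ -0.78 -29.79]
[359. 196.] [355 192   9   9  69] [-0.39 30.33]
[312.3 223.6] [308 219   9  10  63] [-26.77 -14.6 ]
[343.1 223. ] [339 219   9   9  66] [-26.53  15.41]
now
[288.8 259.5] [279 250  21  20 316] [ 23.88 -15.04]
[353.5 259.2] [344 250  20  20 310] [24.06 14.96]
[321.4 290.6] [ 294  270   52   55 1129] [8.17 0.04]
[259.5 309.9] [250 301  20  18 271] [ -2.09 -30.05]
[281.5 312.7] [271 300  21  25 358] [ -3.61 -19.39]
[361.3 312.6] [352 300  20  25 360] [-3.56 19.51]
[383.1 309.5] [374 301  19  18 273] [-1.85 30.03]
[[-9.32386766e-01  3.61456802e-01 -1.97458403e-03]
 [ 3.61459043e-01  9.32387537e-01 -9.16993652e-04]
 [ 1.50962395e-03 -1.56872400e-03 -9.99997630e-01]]
```

The rotor's disc centre sits at tool (-2.0, 0.0) mm. The hole pattern spacing is 25.94 mm against the expected 25.98, so the measurement agrees. I'll move above the hub and turn.

```bash
python3 - <<'E'
from h import *
P,R=tool();print(R.T@(np.array([.5087,.0391,.2])-P))
E
```

```text
[-0.16127374 -0.22007494 -0.00070659]
```

jog_arm --moves '[[[-0.025,-0.033,0,0,0,-0.07,1],[-0.05,-0.066,0,0,0,-0.14,1],[-0.075,-0.1,0,0,0,-0.21,1],[-0.1,-0.133,0,0,0,-0.28,1],[-0.12,-0.163,0,0,0,-0.35,1],[-0.14,-0.19,0,0,0,-0.42,1],[-0.155,-0.21,0,0,0,-0.49,1],[-0.161,-0.218,0,0,0,-0.55,1],[-0.161,-0.218,0,0,0,-0.564,1],[-0.161,-0.218,0,0,0,-0.564,1],[-0.161,-0.218,0,0,0,-0.564,1],[-0.161,-0.218,0,0,0,-0.564,1],[-0.161,-0.218,0,0,0,-0.564,1]]]'

```text
t: 7.55
position: [0.5095, 0.042, 0.2003]
ee_rot: [0.0, -0.097, 0.995, 0.0]
wrist_force: [0.2, -0.2, -0.7]
opening: 0.0125
```

```bash
cat > chk.py <<'E'
from h import *
P,R=tool();o=get_obs();print(P,'rem(tool)',R.T@(np.array([.5087,.0391,.1325])-P),'yaw',np.degrees(np.arctan2(R[1,0],R[0,0]))%360,'z',R[:,2],o['wrist_force'],o['ft_torque'],o['opening'])
E
python3 chk.py
```

```text
[0.50950942 0.04201118 0.2003082 ] rem(tool) [ 0.00135988 -0.0027066   0.06780787] yaw 191.16316181635892 z [ 1.07087456e-05  1.10438867e-04 -9.99999994e-01] [ 0.211013   -0.24903251 -0.71231725] [ 0.01571477  0.01739078 -0.06107647] 0.012538619067256743
```

jog_arm --moves '[[[0.0014,-0.0027,0.015,0,0,0,1],[0.0014,-0.0027,0.03,0,0,0,1],[0.0014,-0.0027,0.036,0,0,0,1],[0.0014,-0.0027,0.036,0,0,0,1],[0.0014,-0.0027,0.036,0,0,0,1],[0.0014,-0.0027,0.036,0,0,0,1]]]'

```text
t: 8.15
position: [0.5093, 0.0385, 0.165]
ee_rot: [0.001, -0.097, 0.995, -0.0]
wrist_force: [-0.1, -0.8, -2.0]
opening: 0.0127
```

```bash
python3 chk.py; python3 - <<'E'
from h import *
a=capture('side')[:,:,::-1];b=capture('scene')[:,:,::-1]
cv2.imwrite('pics/s5.png',np.hstack([cv2.resize(a[200:350,220:370],(400,400)),cv2.resize(b[180:330,320:470],(400,400))]))
E
```

```text
[0.50925422 0.03854886 0.16503564] rem(tool) [0.0004838  0.00065651 0.0325348 ] yaw 191.13302770226926 z [ 1.45210680e-03  1.23202855e-05 -9.99998946e-01] [-0.08467747 -0.75104064 -1.99785547] [ 0.00489992 -0.04811628  0.01730679] 0.012655814798029155
```

View pics/s5.png

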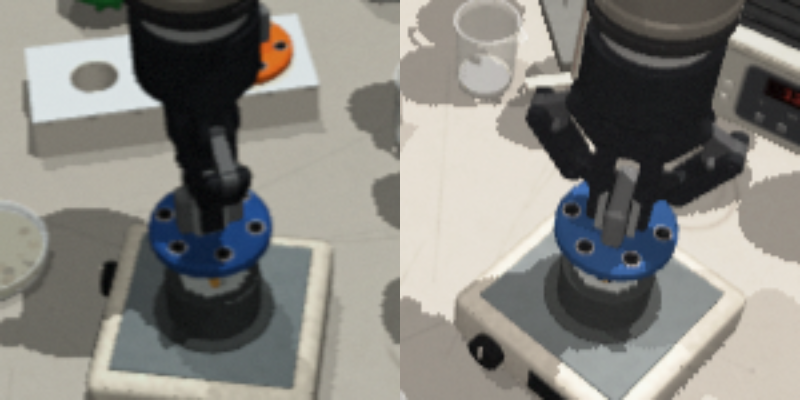

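The rotor is over the hub with the stem just above the slot. I'll correct the small offset and lower it slowly.

jog_arm --moves '[[[0.0005,0.0006,0,0,0,0,1],[0.0005,0.0006,0.002,0,0,0,1],[0.0005,0.0006,0.004,0,0,0,1],[0.0005,0.0006,0.006,0,0,0,1],[0.0005,0.0006,0.007,0,0,0,1],[0.0005,0.0006,0.008,0,0,0,1],[0.0005,0.0006,0.008,0,0,0,1]]]'

```text
t: 8.95
position: [0.5081, 0.0389, 0.1561]
ee_rot: [-0.0, -0.097, 0.995, 0.0]
wrist_force: [0.0, -0.1, -0.2]
opening: 0.0125
```

```bash
python3 chk.py
```

```text
[0.50814332 0.03893035 0.15610934] rem(tool) [-5.84691323e-04  5.51813895e-05  2.36092127e-02] yaw 191.1246310932856 z [-2.70024215e-04  1.13952400e-04 -9.99999957e-01] [ 0.04703638 -0.06459951 -0.20659897] [-0.03747039  0.00189589  0.07344816] 0.012456927816743051
```

About 4 mm into the slot with no contact force. Continuing.

jog_arm --moves '[[[-0.0003,0,0.002,0,0,0,1],[-0.0003,0,0.004,0,0,0,1],[-0.0003,0,0.006,0,0,0,1],[-0.0003,0,0.008,0,0,0,1],[-0.0003,0,0.01,0,0,0,1],[-0.0003,0,0.012,0,0,0,1],[-0.0003,0,0.014,0,0,0,1],[-0.0003,0,0.014,0,0,0,1]]]' --force 120

```text
t: 9.75
position: [0.5085, 0.039, 0.1423]
ee_rot: [0.0, -0.097, 0.995, 0.0]
wrist_force: [-1.2, 0.5, 4.6]
opening: 0.0121
```

```bash
python3 chk.py
```

```text
[0.50854059 0.03902005 0.14233461] rem(tool) [-1.69137306e-04  4.75437847e-05  9.83465343e-03] yaw 191.1282284738013 z [ 2.66897212e-04  6.70145471e-05 -9.99999962e-01] [-1.24512265  0.51503571  4.56332114] [ 0.09977569  0.30669278 -0.04708141] 0.012104224715911499
```

jog_arm --moves '[[[0,0,0.002,0,0,0,1],[0,0,0.004,0,0,0,1],[0,0,0.006,0,0,0,1],[0,0,0.007,0,0,0,1],[0,0,0.008,0,0,0,1],[0,0,0.008,0,0,0,1],[0,0,0.008,0,0,0,1]]]'

```text
t: 10.45
position: [0.5086, 0.039, 0.1346]
ee_rot: [0.0, -0.097, 0.995, 0.0]
wrist_force: [-3.5, 0.7, 7.0]
opening: 0.0118
```

```bash
python3 chk.py
```

```text
[0.50856497 0.03901501 0.13458388] rem(tool) [-1.48041664e-04  5.73868173e-05  2.08393972e-03] yaw 191.12859760012086 z [ 4.04790307e-04  5.37367347e-05 -9.99999917e-01] [-3.48125873  0.68317278  6.95309065] [0.02901402 0.40048032 0.0232479 ] 0.0118158232402782
```

jog_arm --moves '[[[0,0,0.001,0,0,0,1],[0,0,0.0015,0,0,0,1],[0,0,0.002,0,0,0,1],[0,0,0.002,0,0,0,1],[0,0,0.002,0,0,0,1]]]'

```text
t: 10.95
position: [0.5086, 0.039, 0.1327]
ee_rot: [0.0, -0.097, 0.995, -0.0]
wrist_force: [-2.4, 0.1, 8.2]
opening: 0.0123
```

```bash
python3 chk.py
```

```text
[0.50858993 0.03902271 0.13267178] rem(tool) [-1.22822243e-04  5.46011516e-05  1.71837198e-04] yaw 191.12863719168416 z [ 5.30532718e-04  3.67326290e-05 -9.99999859e-01] [-2.43036971  0.11555231  8.2319235 ] [ 0.05963454  0.4594355  -0.03159684] 0.012284928818880552
```

The force is still only the spring. I'll keep pressing in small steps until the disc seats.

jog_arm --moves '[[[0,0,0.0005,0,0,0,1],[0,0,0.0005,0,0,0,1],[0,0,0.001,0,0,0,1],[0,0,0.001,0,0,0,1],[0,0,0.001,0,0,0,1]]]'

```text
t: 11.45
position: [0.5086, 0.039, 0.1325]
ee_rot: [0.001, -0.097, 0.995, -0.0]
wrist_force: [-5.0, -0.3, 14.0]
opening: 0.0126
```

```bash
python3 chk.py; python3 - <<'E'
from h import *
a=capture('side')[:,:,::-1];b=capture('scene')[:,:,::-1]
cv2.imwrite('pics/s6.png',np.hstack([cv2.resize(a[230:350,240:360],(400,400),interpolation=cv2.INTER_CUBIC),cv2.resize(b[210:330,340:460],(400,400),interpolation=cv2.INTER_CUBIC)]))
E
```

```text
[0.50859295 0.03899799 0.13245406] rem(tool) [-1.24780271e-04  7.94109653e-05 -4.58383302e-05] yaw 191.1332571194997 z [ 1.05521352e-03 -7.72800088e-05 -9.99999440e-01] [-4.98137313 -0.29226751 14.03308098] [0.02851549 0.86424746 0.02356431] 0.012597525591023348
```

View pics/s6.png

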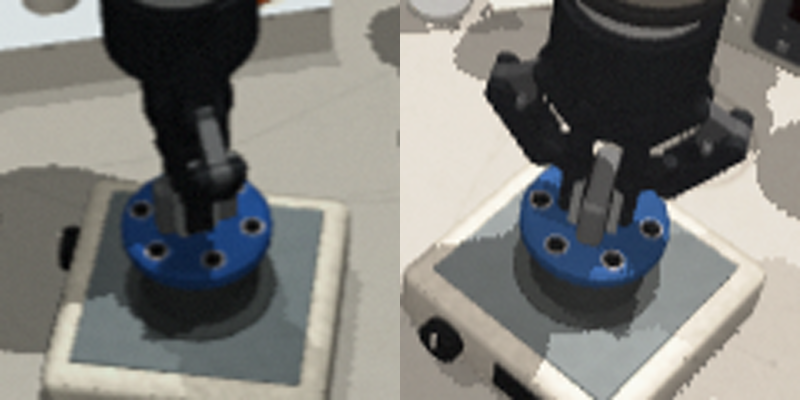

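TCP height stopped at 0.1325, the predicted home height, and the force rose above the spring's. A little more press for margin, then hold.

jog_arm --moves '[[[0,0,0.0005,0,0,0,1],[0,0,0.001,0,0,0,1],[0,0,0.001,0,0,0,1],[0,0,0.001,0,0,0,1],[0,0,0.001,0,0,0,1],[0,0,0.001,0,0,0,1],[0,0,0.001,0,0,0,1],[0,0,0.001,0,0,0,1]]]'

```text
t: 12.35
position: [0.5086, 0.039, 0.1324]
ee_rot: [0.001, -0.097, 0.995, -0.0]
wrist_force: [-7.2, -0.9, 22.6]
opening: 0.0122
```

```bash
python3 chk.py; python3 - <<'E'
from h import *
# is disc level/home: hole centres in wrist view, disc-top z = .1045 if home
P,R=tool();p=camera_params('wrist');im=capture('wrist')[:,:,::-1].copy();cv2.imwrite('pics/w7.png',im)
g=cv2.cvtColor(im,cv2.COLOR_BGR2GRAY);hsv=cv2.cvtColor(im,cv2.COLOR_BGR2HSV)
M=np.zeros_like(g);M[240:325,245:400]=((hsv[...,1]<100)&(g<85))[240:325,245:400]
n,l,s,cc=cv2.connectedComponentsWithStats(M)
for i in range(1,n):
    if 150<s[i,4]<500: print(cc[i].round(1),s[i,4],((onz(p,cc[i],P[2]-.028)[0]-P)@R*1000).round(2),onz(p,cc[i],.1045)[0].round(4))
S=camera_params('scene')
E
```

```text
[0.5085502  0.03899711 0.13241407] rem(tool) [-1.66984721e-04  7.19793717e-05 -8.57160813e-05] yaw 191.13569352894973 z [ 1.56619312e-03 -1.66142223e-04 -9.99998760e-01] [-7.20364041 -0.94370662 22.60203427] [0.14277581 1.37543162 0.03819641] 0.012161237354787838
[288.9 259.4] 313 [ 23.73 -14.47  27.97] [0.4881 0.0202 0.1045]
[353.8 259. ] 309 [23.9  15.59 27.96] [0.4821 0.0497 0.1045]
[259.6 309.6] 279 [ -2.19 -29.47  28.02] [0.5164 0.0105 0.1045]
[281.9 312.6] 365 [ -3.8  -18.68  28.01] [0.5159 0.0214 0.1045]
[361.1 312.7] 371 [-3.86 19.93 28.  ] [0.5085 0.0593 0.1045]
[383.2 309.4] 285 [-2.09 30.62 27.99] [0.5047 0.0694 0.1045]
```

View pics/w7.png

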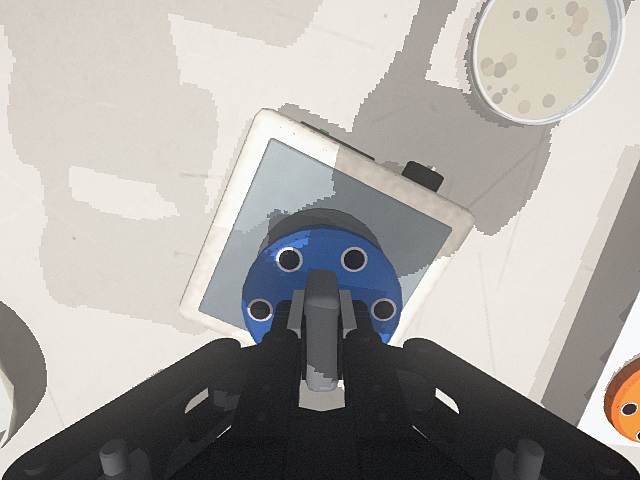

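The holes sit at the same pixels as right after the grasp, so the rotor has not slipped in the grip. The disc underside is therefore at 0.0914 m, on the hub top, pressed with about 22 N.

```bash
python3 -c "
from bench import *
print(close_job())"
```

```text
the job is handed in; nothing more can be done
None
```

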